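# Hold a hinge leaf lined up for its pin

### The job

Of the two steel hinge leaves standing in the wooden rack, take the one whose knuckle (the tube along its lower edge) is short enough to fit between the two knuckles fixed on the jamb block, and lower it between them from above, without forcing it, until the three knuckle holes line up and the leaf stands upright in one plane with the fixed leaf. Finish still holding it there in the gripper, steady, not let go, not resting or pressing on the fixed leaf, so that a workmate could push the 8 mm hinge pin straight through. Leave the other leaf, the pin and the tools on the bench where they are.

Things in the scene. Friction and masses are not known exactly. Their poses are not given: they have to be found in the camera images.
- leaf_plate (a point): The leaf to take, its plate's centre: bare steel, 8 mm thick (x), 70 wide (y), 80 high (z up), upright in a bay of the rack; 0.3 to 0.6 kg. The rack's posts cover its side edges up to 12 mm below this point; above, 52 mm of plate stand free to pinch across the 8 mm from above. A 30 mm wide tongue below joins it to its knuckle. The leaf is symmetric: x and y may be either way round.
- leaf_bore (a point): Centre of the hole of that leaf's knuckle, 62 mm straight below leaf_plate, in the plate's plane. The knuckle is a tube along the leaf's y: 30 mm long, 26 mm outside, 17 mm hole. The plate's lower edge (two shoulders beside the tongue) is 22 mm above this point. Axes as leaf_plate.
- wide_leaf_plate (a point): Centre of the plate of the other leaf, in the rack's other bay: the same, but its knuckle and tongue are 46 mm long, too long for the jamb's gap. It stays where it is; which bay holds which leaf changes.
- rack: Wooden rack fixed to the bench, origin under its centre: base 70 (x) by 204 (y) mm, bays 52 mm either side of centre along y. Two grooved posts a bay, 78 mm high, up to 32 thick in x, take the leaf's side edges; the leaf draws straight up, its knuckle clears the posts after 65 mm. Leaf tops are 130 mm above the bench. Rack and jamb block may change sides.
- jamb_bore (a point): Where the loose knuckle's hole centre belongs: mid-way between the two fixed knuckles on their hole line, 110 mm above the bench. y along the hole line, z up, x square to the fixed leaf. Fixed knuckles: tubes 24 mm long, 26 outside, 17 hole, 38 mm gap between. Nothing is under the lined-up knuckle: let go, the leaf drops 9 mm until its shoulders rest on the fixed knuckles.
- jamb: Pale wooden jamb block, 80 (x) by 130 (y) by 75 (z) mm, bolted to the bench by steel brackets; does not move. Origin under its centre on the bench, axes as jamb_bore, which lies at (44, 0, 110) mm: the fixed steel leaf is on the block's +x face, its knuckles standing above the block's top.
- pin: Bent steel hinge pin, 8 mm thick, about 105 mm long with a 28 mm side leg, lying between rack and block; origin on the bench near its middle. It stays where it is.
- punch: Dark steel punch 140 mm long, 14 mm thick, lying beyond the task; origin on its underside near its middle. It stays where it is.
- hammer: Heavy hammer lying beyond the task, head 42 by 100 mm, dark wooden grip; origin at the bench on the shaft just behind the head. It stays where it is.
- square: Try square with wooden stock and 200 mm steel blade, lying flat at the right; origin on the bench. It stays where it is.
- oil: Grey oil bottle, 60 mm across, 150 mm high, standing beyond the task; origin under its centre. It stays where it is.
Not all that is in view belongs to the job. What is shaped like the part that bears leaf_plate but turquoise or yellow is not meant.

How it is judged:
On the way:
1. the short-knuckle leaf is lifted at least 30 mm in the gripper (height (world z) of leaf_plate above 0.12 m and contact force between the fingers and leaf above 2 N), for 0.2 s.
At the end, for the whole second after the job is handed in: Hole centre within 3.5 mm of the fixed holes' line in height and square to the leaf, 6 mm along it; hole axis within 0.08 rad of theirs, plate within 0.1 rad of upright; still held by the fingers, at rest, pressing on the jamb with under 8 N (x of leaf_bore in the frame of jamb_bore between -0.0035 and 0.0035 m and z of leaf_bore in the frame of jamb_bore between -0.0035 and 0.0035 m and y of leaf_bore in the frame of jamb_bore between -0.006 and 0.006 m and angle between the y axis of leaf_bore and the y axis of jamb_bore, either way round below 0.08 rad and angle between the z axis of leaf_bore and the z axis of jamb_bore, either way round below 0.1 rad and contact force between the fingers and leaf above 2 N and contact force between leaf and jamb below 8 N and linear speed of leaf below 0.03 m/s); the arm keeps its last pose, push and grip.
It fails at once if the fixed leaf is forced: the leaf is rammed against the jamb (contact force between leaf and jamb above 40 N).
It fails at once if the leaf with the long knuckle is moved by more than 40 mm (distance of wide_leaf_plate from where it was at the start of the episode above 0.04 m).
It fails at once if the hinge pin is moved by more than 40 mm (distance of pin from where it was at the start of the episode above 0.04 m).
It fails at once if the punch, hammer, square or oil bottle is moved by more than 40 mm (distance of any of punch, hammer, square, oil from where it was at the start of the episode above 0.04 m).
It also fails if it takes over 42 s, if anything falls off the work surface, if the arm or the gripper's body presses on something with over 40 N, if the wrist force passes 120 N, or if a joint passes its speed limit or range.

### The arm

A 6-joint arm with a two-finger parallel gripper is mounted at the origin on the work surface. World frame = base frame: x ahead of the robot, y to its left, z up, the work surface at z = 0. Lengths are in m, angles in rad, forces in N, time in s.
With the tool pointing down it reaches from about 0.425 to 0.925 m from the base axis. Payload 12.5 kg.
Tool frame: the origin (TCP) lies at the very end of the fingers, on their centre line; the grasp point (between the pads) lies 19 mm behind it; y points along the fingers, z is the direction in which the jaws open and shut, and the axes are right-handed (so a half turn about y gives the same grasp; the last joint's range is limited). The gripper opens to 85 mm and grips with 20 to 120 N. Pads are 22 mm wide; open, the fingers measure 114 mm over their backs; the gripper's body (76 mm by 85 mm) begins 54 mm behind the grasp point. The pads swing forward as they close: fully open they stand 13 mm farther back than shut.
Start: joints at [-1.293, 0.491, 1.559, -0, 1.092, -0.106], TCP at [0.234, -0.58, 0.231] pointing down, gripper open.
Joint ranges: [-3.1, 3.1], [-0.84, 2.19], [0.05, 2.79], [-1.13, 4.28], [0.06, 2.93], [-2.69, 2.69]. Speed limits (rad/s): [2.22, 2.22, 2.79, 3.14, 3.14, 3.14].

### API

Orientations are given as a rotation vector (axis times angle).
In Python, from workcell import status, imaging, sign_off gives the robot as it stands. The module is installed in compiled form; this text tells all that it offers.
- The arm moves only by the tool servo_tool, never from a script. Its argument "steps" is a list of rows, each a list of 2 entries, a list of its own where there are three numbers: the shift along the tool's x, y, z as a fraction of full scale, then the turn about the tool's y as a fraction of full scale. A call has 1 to 20 rows; each row shifts and turns the commanded pose from where the row before left it, along the tool's axes as they then stand; what a row does not reach is not made up. Full scale, the value 1, is 150 mm for a shift and 60 degrees for a turn. A row lasts 1/8 s, in which the tool goes at most 62.5 mm and 10.7 degrees, less where a joint would pass 70% of its speed; a pose out of reach is approached as far as the arm can. A call with a number of a shift or a turn outside -1 to 1 is refused whole. A call with a gripper value outside its range is refused whole. "fingers" is the opening, from 0 (shut) to 1 (fully open), set as the call begins (left out, the last holds). The fingers move at their own pace and stop on an object; "newtons" is the grip in N (left out, the last holds). Time passes only in rows, so rows that do not move let the fingers close. It gives the time, the measured TCP pose, the force and the opening at its end, in the units of the state.
- status.state(): the state, without advancing time (a new reading comes with each control period).
- imaging.snapshot(name): name is "scene" or "top" or "wrist"; returns a dict with "frame" (420x560x3 uint8, red, green, blue), "fx", "fy", "cx", "cy" (pixels), "k1" (the pictures are not rectified: a ray, as slopes to the right and down, at radius r is drawn at 1 + k1 r^2 times it, then the intrinsics apply), "R" (3x3) and "t" (3): a world point X has camera coordinates R X + t. Camera axes: x right, y down, z forward; pixel columns grow to the right and rows downward; lengths in m; the calibration is good to about 2 mm. A picture is of the moment at which its call begins. There is no depth.
- sign_off(): hands the job in, once; it reports no verdict.
The state is a dict: "t": time; "joints": joint angles; "joint_vel": joint speeds; "joint_efforts": joint torques, N m; "position": TCP position; "tcp_rot": TCP orientation; "wrist_force": force on the tool from outside, world axes, zero at the start; "torque": the same for the moment, N m; "grip_width": finger opening in m.
Only numpy, scipy, OpenCV 4.12 (cv2) and the standard library are available. Lean on these libraries where they do the work, as an engineer would, in place of code of your own. Each camera call takes 0.05 s, during which the arm holds its last target.

## Working session

There is one attempt and no reset: what is moved stays moved. The work goes in short steps, Python scripts to look and compute and a tool call to move; the robot and the scene stay as the last step left them, time stands still between calls to the robot, and variables do not carry over. Pictures are saved under pics/ and viewed, and the job is handed in when it is done.

Besides the shell and the picture viewer there is one more tool, called after ">>>" by a JSON object that holds its "api" and its "payload". servo_tool: Moves the arm, as the interface text tells. Shift numbers are shares of 150 mm and turn numbers shares of 60 degrees, none past 1 either way. Its arguments: {"type":"object","properties":{"steps":{"type":"array","items":{"type":"array"}},"fingers":{"type":"number"},"newtons":{"type":"number"}},"required":["steps"]}

```bash
mkdir -p pics; cat > h.py <<'E'
import numpy as np, cv2, pickle
from workcell import status, imaging
def snap(n,f):
    d=imaging.snapshot(n); cv2.imwrite(f'pics/{f}.png',d['frame'][:,:,::-1]); pickle.dump(d,open(f'pics/{f}.pkl','wb')); return d
def load(f): return pickle.load(open(f'pics/{f}.pkl','rb'))
def proj(d,X):
    X=np.atleast_2d(X)@d['R'].T+d['t']; s=X[:,:2]/X[:,2:]; r2=(s**2).sum(1,keepdims=True)
    s=s*(1+d['k1']*r2); return s*[d['fx'],d['fy']]+[d['cx'],d['cy']]
def ray(d,p):
    K=np.array([[d['fx'],0,d['cx']],[0,d['fy'],d['cy']],[0,0,1.]])
    q=(np.array(p,float)-[d['cx'],d['cy']])/[d['fx'],d['fy']]; s=q.copy()
    for _ in range(30): s=q/(1+d['k1']*(s@s))
    v=d['R'].T@np.array([*s,1]); return -d['R'].T@d['t'], v/np.linalg.norm(v)
def atz(d,p,z):
    c,v=ray(d,p); return c+v*(z-c[2])/v[2]
E
python3 - <<'E'
from h import *
for n in ['scene','top','wrist']:
    d=snap(n,n+'0'); print(n,d['fx'],d['k1'],(-d['R'].T@d['t']).round(3),d['R'].round(2).tolist())
print(status.state())
E
```

```text
scene 474.55027448213417 -0.0022205028934984025 [1.153 0.455 0.964] [[-0.69, 0.72, -0.0], [0.53, 0.51, -0.67], [-0.48, -0.47, -0.74]]
top 381.06145721587484 -0.03781846677433627 [ 0.45  -0.098  0.982] [[0.0, -1.0, -0.03], [-0.99, -0.0, -0.11], [0.11, 0.03, -0.99]]
wrist 329.7259048315985 -0.0564676927243866 [ 0.309 -0.549  0.373] [[0.37, -0.93, -0.0], [-0.88, -0.36, 0.32], [-0.29, -0.12, -0.95]]
{'t': 0.15, 'joints': array([-1.29263448e+00,  4.91428940e-01,  1.55934089e+00, -1.27204643e-05,
        1.09170155e+00, -1.05575886e-01]), 'joint_vel': array([ 0.00155326, -0.00121609, -0.00350164, -0.00270909, -0.00079624,
        0.00035028]), 'joint_efforts': array([ 1.99524504e-03, -6.18706942e+01, -2.61691850e+01, -9.09043933e-05,
        3.20117455e-03, -2.52818626e-05]), 'position': array([ 0.23397618, -0.57935918,  0.23084628]), 'tcp_rot': array([-0.39080943,  2.01220631, -2.01041457]), 'wrist_force': array([ 0.02741495, -0.01051326,  0.67705561]), 'torque': array([-0.00272971,  0.00721325, -0.00673155]), 'grip_width': 0.08530977922891411}
```

View pics/scene0.png

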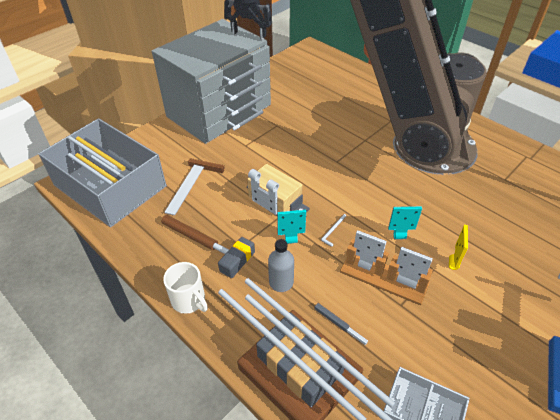

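View pics/top0.png

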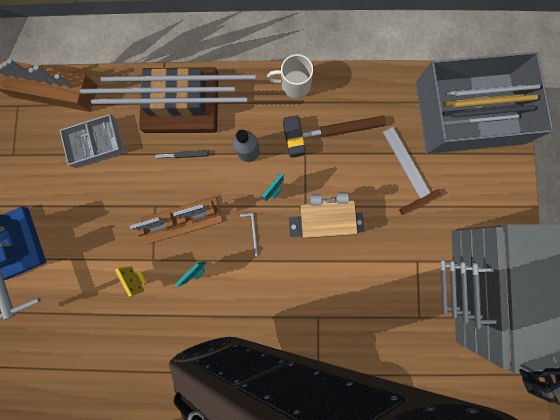

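View pics/wrist0.png

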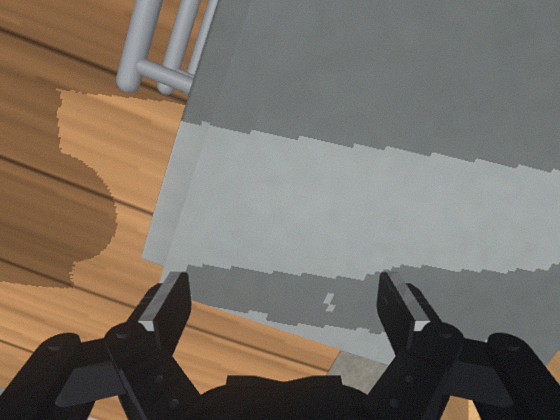

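The scene view shows the rack at about (385,270) with two steel leaves, and the jamb at (270,190). There are turquoise decoys at (291,222) and (404,220), and a yellow one at (459,247). I'll enlarge the parts that matter.

```bash
python3 - <<'E'
import cv2
a=cv2.imread('pics/scene0.png');b=cv2.imread('pics/top0.png')
cv2.imwrite('pics/s_rack.png',cv2.resize(a[195:310,330:450],None,fx=5,fy=5,interpolation=cv2.INTER_CUBIC))
cv2.imwrite('pics/s_jamb.png',cv2.resize(a[150:260,230:350],None,fx=5,fy=5,interpolation=cv2.INTER_CUBIC))
cv2.imwrite('pics/t_all.png',cv2.resize(b[160:300,110:380],None,fx=2.9,fy=2.9,interpolation=cv2.INTER_CUBIC))
E
```

```text
(no output)
```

View pics/s_rack.png

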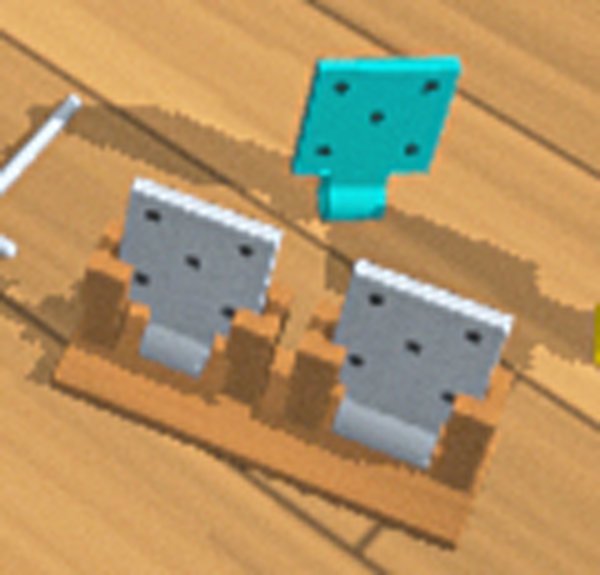

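View pics/s_jamb.png

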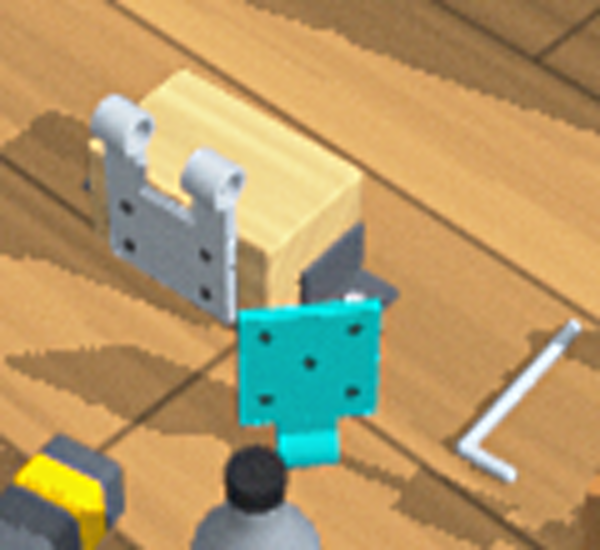

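View pics/t_all.png

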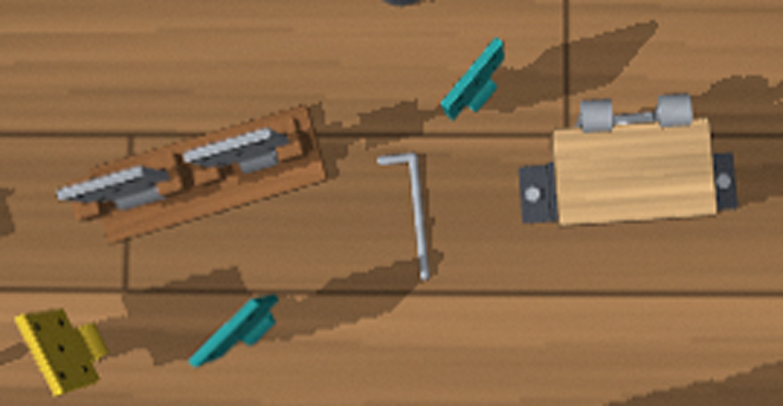

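Short-knuckle leaf: the bay nearer the pin (left in scene, right in top). I'll measure at higher zoom.

```bash
python3 - <<'E'
import cv2
a=cv2.imread('pics/scene0.png');b=cv2.imread('pics/top0.png')
def c(im,x,y,w,h,f,n):
    o=cv2.resize(im[y:y+h,x:x+w],None,fx=f,fy=f,interpolation=cv2.INTER_CUBIC)
    for i in range(0,w,10): cv2.putText(o,str(x+i),(i*f,8),0,.3,(0,0,255));cv2.line(o,(i*f,0),(i*f,h*f),(0,0,255),1) if i%10==0 else 0
    for i in range(0,h,10): cv2.putText(o,str(y+i),(0,i*f+8),0,.3,(0,0,255));cv2.line(o,(0,i*f),(w*f,i*f),(0,0,255),1)
    cv2.imwrite(f'pics/{n}.png',o)
c(a,345,225,60,55,13,'z1');c(b,165,190,65,45,12,'z2');c(a,240,160,70,60,11,'z3');c(b,285,185,85,55,9,'z4')
E
```

```text
(no output)
```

View pics/z1.png

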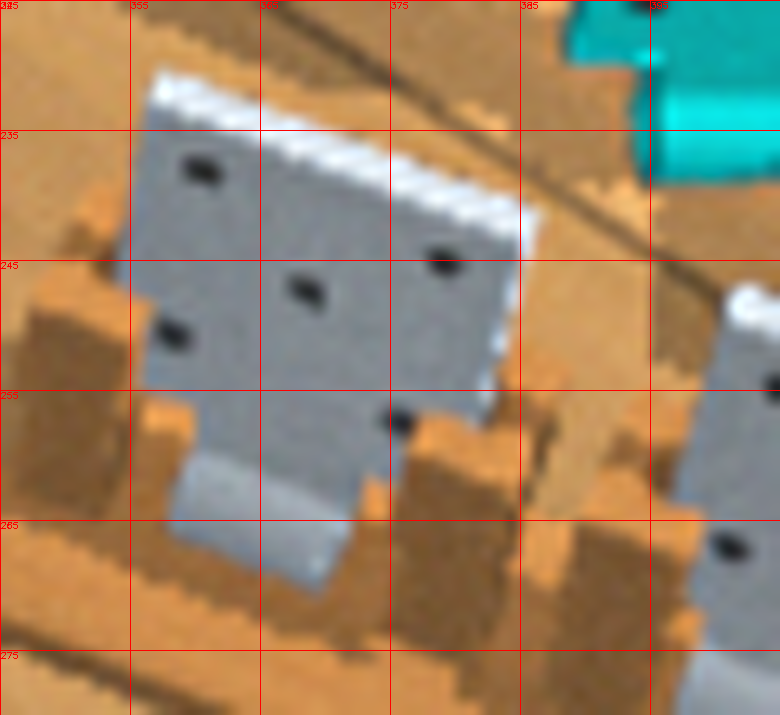

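View pics/z2.png

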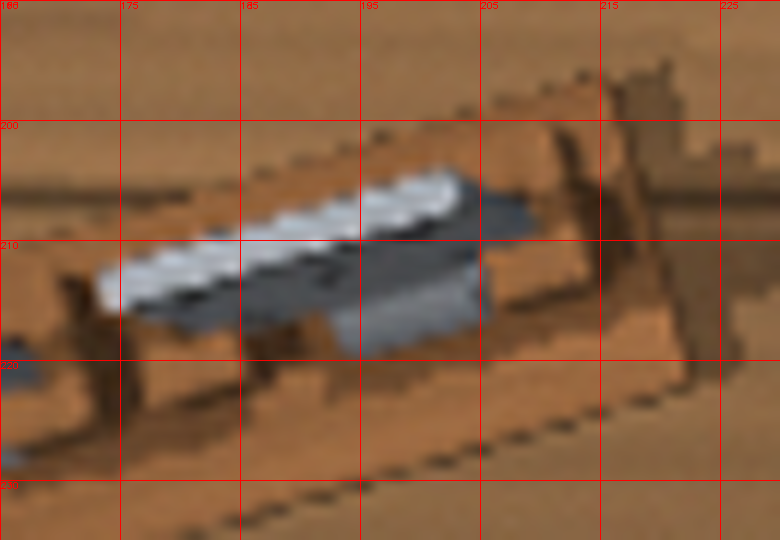

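View pics/z3.png

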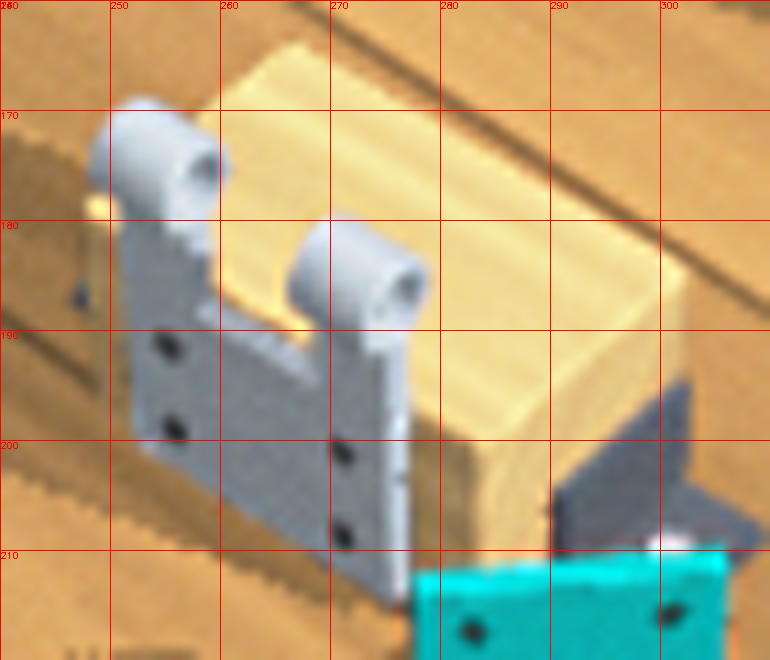

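View pics/z4.png

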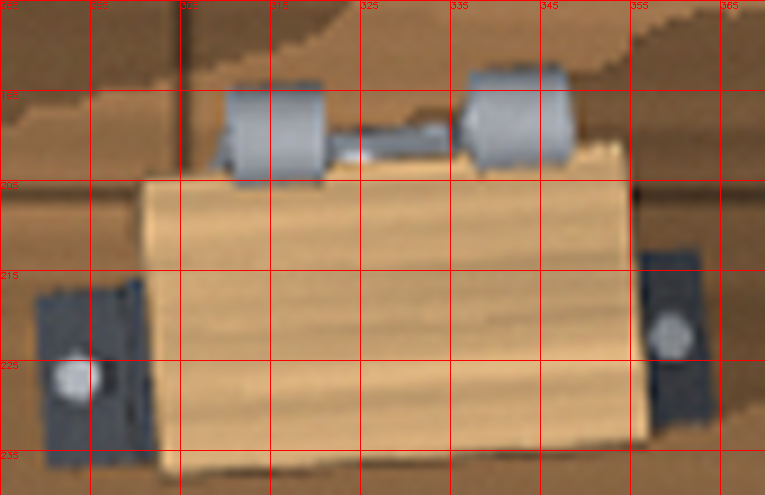

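```bash
cat > fit.py <<'E'
from h import *
from scipy.optimize import least_squares
s=load('scene0');t=load('top0')
def P(c,f,o): return (np.array(c,float)+.5)/f-.5+np.array(o)
def T(p,L):
    c,q=np.cos(p[2]),np.sin(p[2]); L=np.array(L,float)/1000
    return np.c_[p[0]+c*L[:,0]-q*L[:,1], p[1]+q*L[:,0]+c*L[:,1], L[:,2]]
def fit(obs,p0,name):
    # per-camera report
    def r(p,o=obs): return np.concatenate([(proj(d,T(p,L))-u).ravel() for d,L,u in o])
    for lab,o in [('both',obs)]+[(str(i),[o]) for i,o in enumerate(obs)]:
        q=least_squares(r,p0,args=(o,),loss='soft_l1'); print(name,lab,q.x.round(4),'rms px',np.sqrt((r(q.x,o)**2).mean()).round(2))
        if lab=='both': print(r(q.x).reshape(-1,2).round(1).tolist())
# leaf: frame at bench under plate centre
Lt=[[4,-35,130],[4,35,130],[-4,-35,130],[-4,35,130]]
S=P([[150,103],[530,245],[160,70],[540,210]],13,(345,225))
Tp=P([[462,208],[112,312],[450,168],[97,270]],12,(165,190))
g=atz(t,P([280,240],12,(165,190)),.13);print(g, atz(s,P([345,157],13,(345,225)),.13))
# sign: scene left..right = -y..+y ; front = +x
Ltop=[[-4,-35,130],[-4,35,130],[4,-35,130],[4,35,130]]
fit([(s,Lt,S),(t,Ltop,Tp)],[g[0],g[1],.2],'leaf')
SJ=P([[296,42],[688,272],[485,448],[207,165],[405,285]],11,(240,160))
LJ=[[-40,-65,75],[-40,65,75],[40,65,75],[44,-19,110],[44,43,110]]
TJ=P([[145,180],[622,142],[648,440],[163,473]],9,(285,185)); LTJ=[[40,65,75],[40,-65,75],[-40,-65,75],[-40,65,75]]
tk=P([[276,134],[520,116]],9,(285,185))
fit([(s,LJ,SJ),(t,LTJ,TJ)],[.5,-.2,0],'jamb')
for u in tk: print('tube mid',atz(t,u,.110))
E
python3 fit.py
```

```text
[0.52652623 0.12727511 0.13      ] [0.52854223 0.12744992 0.13      ]
leaf both [0.5274 0.1271 0.2933] rms px 0.33
[[0.0, -0.4], [0.2, -0.3], [0.5, -0.3], [0.6, -0.1], [0.2, -0.5], [-0.2, -0.3], [0.3, -0.5], [0.1, -0.2]]
leaf 0 [0.5286 0.1271 0.2995] rms px 0.18
leaf 1 [0.5266 0.1273 0.2889] rms px 0.15
jamb both [ 0.5106 -0.1963  0.0673] rms px 0.92
[[0.2, -0.8], [1.2, -0.6], [0.3, 0.0], [-0.2, 2.2], [-0.1, 2.2], [-0.3, -0.8], [1.0, -0.1], [0.9, 0.3], [-0.0, 0.2]]
jamb 0 [ 0.5096 -0.198   0.0593] rms px 0.99
jamb 1 [ 0.5103 -0.1954  0.0741] rms px 0.49
tube mid [ 0.5524439  -0.16185983  0.11      ]
tube mid [ 0.55719965 -0.22415089  0.11      ]
```

```bash
cat >> h.py <<'E'
from scipy.spatial.transform import Rotation as Ro
def rows(target,zdir_yaw,st=None):
    """tool-frame shift (fraction) and turn (fraction) to reach target with jaw axis yaw"""
    st=st or status.state(); R=Ro.from_rotvec(st['tcp_rot']).as_matrix()
    d=R.T@(np.array(target)-st['position'])/.15
    y=np.arctan2(R[1,2],R[0,2]); dy=(zdir_yaw-y+np.pi/2)%np.pi-np.pi/2  # about world z
    return d, -dy/np.radians(60), np.degrees(dy), R
def tri(o):
    A=np.zeros((3,3));b=np.zeros(3)
    for d,p in o:
        c,v=ray(d,p);M=np.eye(3)-np.outer(v,v);A+=M;b+=M@c
    return np.linalg.solve(A,b)
E
python3 - <<'E'
from h import *
s=load('scene0');t=load('top0')
for n,a,b in [('A',(291,222),(273,187)),('B',(405,219),(190,273)),('Y',(460,245),(130,281)),('oil top',(281,247),(241,137))]: print(n,tri([(s,a),(t,b)]).round(3))
d,k,dy,R=rows([.527,.127,.2],.294); print(R.round(3),d,k,dy)
st=status.state();print(st['joints'])
E
```

```text
A [ 0.587 -0.064  0.075]
B [0.381 0.132 0.073]
Y [0.361 0.274 0.076]
oil top [0.694 0.007 0.137]
[[-0.927 -0.     0.374]
 [-0.374  0.001 -0.927]
 [-0.    -1.    -0.001]] [-3.57444312  0.20911357 -3.63501107] -1.4143011430970334 84.858068585822
[-1.29263448e+00  4.91428940e-01  1.55934089e+00 -1.27204643e-05
  1.09170155e+00 -1.05575886e-01]
```

>>> {"api": "servo_tool", "payload": {"steps": [[[-0.2,-0.1,-0.03],-0.05],[[-0.34,-0.1,-0.05],-0.088],[[-0.34,-0.1,-0.05],-0.088],[[-0.34,-0.1,-0.05],-0.088],[[-0.34,-0.1,-0.05],-0.088],[[-0.34,0,-0.05],-0.088],[[-0.34,0,-0.05],-0.088],[[-0.34,0,-0.05],-0.088],[[-0.2,0,-0.03],-0.05],[[0,0,0],0]], "fingers": 1}}

```text
t: 1.4
position: [0.5027, -0.2653, 0.3063]
tcp_rot: [-0.972, 1.522, -1.521]
wrist_force: [1.0, -0.0, -0.6]
grip_width: 0.0855
```

```bash
python3 - <<'E'
from h import *
d=snap('wrist','w1'); print(status.state()['t'],(-d['R'].T@d['t']).round(3))
print(proj(d,[[.5545,-.1934,.11],[.527,.127,.13]]))
E
```

```text
1.45 [ 0.537 -0.191  0.449]
[[ 301.02436225   94.64575139]
 [ 105.73780914 -251.71891352]]
```

View pics/w1.png

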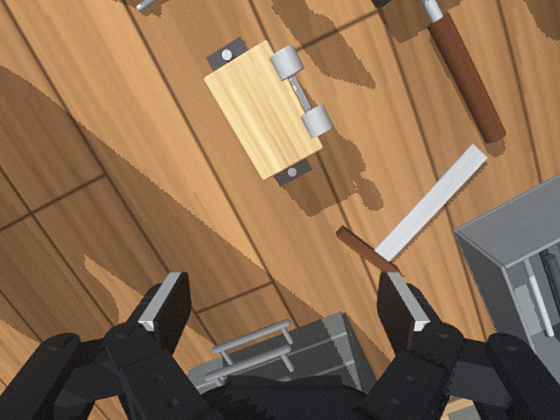

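The wrist view shows the jamb at about (265,110), with its knuckles at (287,62) and (316,122). I'll refine the jamb pose from it.

```bash
python3 - <<'E'
import cv2
a=cv2.imread('pics/w1.png');x,y,w,h,f=195,30,145,165,4
o=cv2.resize(a[y:y+h,x:x+w],None,fx=f,fy=f,interpolation=cv2.INTER_CUBIC)
cv2.imwrite('pics/z5.png',o[:600])
E
```

```text
(no output)
```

View pics/z5.png

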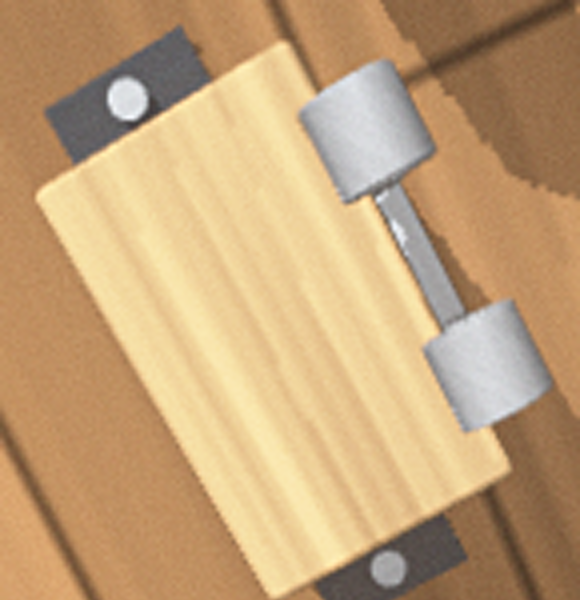

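```bash
cat > fit2.py <<'E'
from fit import *
w=load('w1')
print('----')
B=P([[288,40],[38,195],[272,598],[510,468]],4,(195,30)); LB=[[40,65,75],[-40,65,75],[-40,-65,75],[40,-65,75]]
K=P([[343.5,89],[393.5,175],[468.5,324],[510.5,406]],4,(195,30)); LK=[[44,43,110],[44,19,110],[44,-19,110],[44,-43,110]]
TK=P([[228,134],[325,134],[468,117],[573,116]],9,(285,185))
fit([(w,LB,B),(w,LK,K),(t,LTJ,TJ),(t,LK,TK),(s,LJ[:3],SJ[:3])],[.51,-.196,.07],'jamb')
for u in (K.mean(0),): print(atz(w,u,.11))
E
python3 fit2.py | sed -n '/----/,$p'
```

```text
----
jamb both [ 0.5121 -0.1954  0.0714] rms px 0.95
[[0.4, -1.4], [-2.1, -0.2], [0.3, 2.6], [2.1, 1.7], [-0.1, -0.6], [-0.4, 1.4], [-0.8, -0.2], [-0.3, 0.9], [-0.8, -1.3], [0.5, -0.8], [0.6, -0.4], [-0.4, -0.4], [-0.1, -0.2], [-0.5, -0.9], [0.1, -0.2], [-1.1, -0.8], [-0.0, -0.4], [1.1, -0.3], [0.3, 0.5]]
jamb 0 [ 0.512  -0.1948  0.0729] rms px 1.6
jamb 1 [ 0.5126 -0.1955  0.0786] rms px 0.57
jamb 2 [ 0.5103 -0.1954  0.0741] rms px 0.49
jamb 3 [ 0.5109 -0.1959  0.0642] rms px 0.4
jamb 4 [ 0.5128 -0.1962  0.0669] rms px 0.41
[ 0.5563553  -0.19128111  0.11      ]
```

Jamb bore is about (0.556, -0.192), yaw about 0.072. Next I go to above the leaf.

```bash
python3 - <<'E'
from h import *
d,k,dy,R=rows([.527,.127,.2],.294); print(R.round(3),d,k,dy)
# simulate arc of N rows
st=status.state(); p0=st['position']; N=10
th=np.radians(dy); a=[]
for i in range(1): pass
import scipy.optimize as so
def end(v):
    Rr=R.copy();p=p0.copy()
    for i in range(N):
        p=p+Rr@np.array([v[0],v[1],v[2]])*.15; Rr=Rr@Ro.from_rotvec([0,k/N*np.radians(60),0]).as_matrix()
    return p-[.527,.127,.22]
print(so.fsolve(end,d/N),k/N)
E
```

```text
[[-0.422 -0.     0.906]
 [-0.906 -0.    -0.422]
 [ 0.    -1.    -0.   ]] [-2.44728076  0.70806552 -0.95899503] -0.6972089157409801 41.83253494445881
[-0.26844378  0.05747322 -0.01206787] -0.06972089157409801
```

>>> {"api": "servo_tool", "payload": {"steps": [[[-0.268,0.057,-0.012],-0.07],[[-0.268,0.057,-0.012],-0.07],[[-0.268,0.057,-0.012],-0.07],[[-0.268,0.057,-0.012],-0.07],[[-0.268,0.057,-0.012],-0.07],[[-0.268,0.057,-0.012],-0.07],[[-0.268,0.057,-0.012],-0.07],[[-0.268,0.057,-0.012],-0.07],[[-0.268,0.057,-0.012],-0.07],[[-0.268,0.057,-0.012],-0.067],[[0,0,0],0]]}}

```text
t: 2.82
position: [0.5263, 0.1266, 0.2201]
tcp_rot: [-1.335, 0.991, -0.989]
wrist_force: [-0.2, 0.1, 0.6]
grip_width: 0.0854
```

```bash
python3 - <<'E'
from h import *
d=snap('wrist','w2'); print(status.state()['t'],(-d['R'].T@d['t']).round(3))
L=np.array([[4,-35,130],[4,35,130],[-4,-35,130],[-4,35,130]])/1000;c,q=np.cos(.294),np.sin(.294)
print(proj(d,np.c_[.527+c*L[:,0]-q*L[:,1],.127+q*L[:,0]+c*L[:,1],L[:,2]]))
print(rows([.527,.127,.2],.294)[:3])
E
```

```text
2.875 [0.503 0.205 0.363]
[[289.69653174 256.77281606]
 [290.22722773 168.21753528]
 [279.45973654 256.76794637]
 [279.02840843 168.21765469]]
(array([-0.00923149,  0.13687489,  0.00354359]), np.float64(-0.0014157573556551335), np.float64(0.08494544133930801))
```

View pics/w2.png

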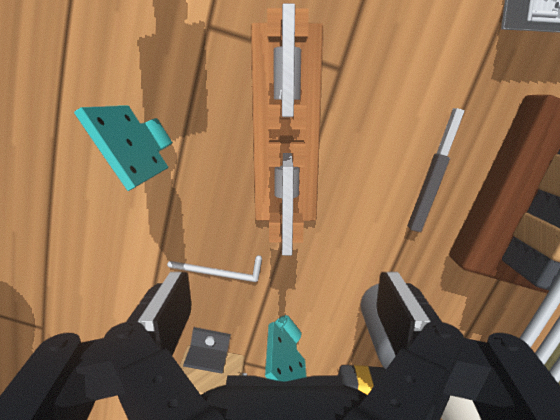

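Leaf top edge is at about column 287, rows 165–255 in the wrist view, roughly 2 mm from the prediction. I'll descend and look again.

>>> {"api": "servo_tool", "payload": {"steps": [[[0,0.133,0.01],0],[[0,0.133,0],0],[[0,0.133,0],0],[[0,0,0],0]]}}

```text
t: 3.38
position: [0.5283, 0.1246, 0.1601]
tcp_rot: [-1.334, 0.994, -0.992]
wrist_force: [-0.3, 0.1, 0.7]
grip_width: 0.0855
```

```bash
python3 - <<'E'
from h import *
d=snap('wrist','w3'); st=status.state();print(st['t'],st['position'],rows([.527,.127,.2],.294)[2])
L=np.array([[4,-35,130],[4,35,130],[-4,-35,130],[-4,35,130]])/1000;c,q=np.cos(.294),np.sin(.294)
print(proj(d,np.c_[.527+c*L[:,0]-q*L[:,1],.127+q*L[:,0]+c*L[:,1],L[:,2]]), proj(d,st['position']))
im=d['frame'][130:410,200:380,::-1];cv2.imwrite('pics/w3z.png',cv2.resize(im,None,fx=2,fy=2,interpolation=cv2.INTER_CUBIC))
E
```

```text
3.425 [0.52870819 0.12490889 0.16099373] 0.20464596904672705
[[289.2075679  297.54462022]
 [289.32652917 185.52966081]
 [276.04804378 297.5749122 ]
 [274.47747054 185.58723092]] [[284.01699953 276.2367872 ]]
```

View pics/w3.png

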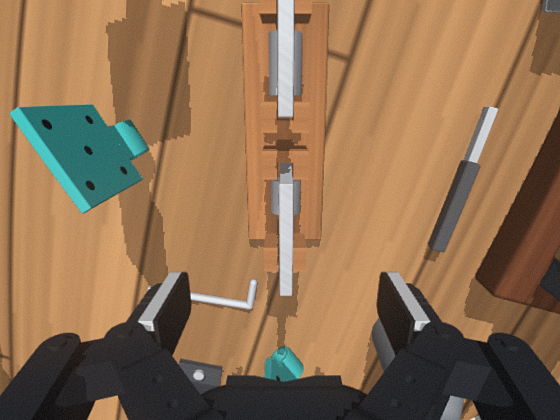

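View pics/w3z.png

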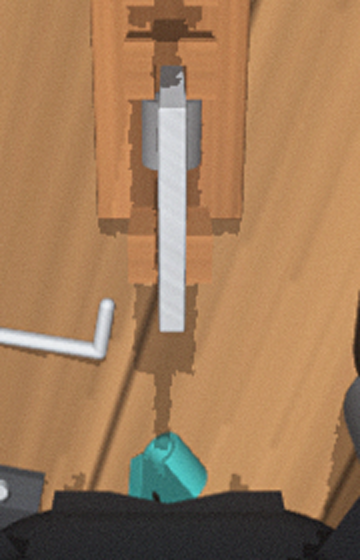

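>>> {"api": "servo_tool", "payload": {"steps": [[[-0.02,0.1,0.009],0],[[0,0.12,0],0],[[0,0.12,0],0],[[0,0.11,0],0],[[0,0,0],0]]}}

```text
t: 4.05
position: [0.5282, 0.1294, 0.0924]
tcp_rot: [-1.335, 0.992, -0.99]
wrist_force: [0.6, -0.2, 0.2]
grip_width: 0.0851
```

```bash
python3 - <<'E'
from h import *
d=snap('wrist','w4'); st=status.state();print(st['t'],st['position'],st['wrist_force'])
E
```

```text
4.1 [0.52857612 0.12941617 0.09310382] [0.26568732 0.96200277 0.18375849]
```

View pics/w4.png

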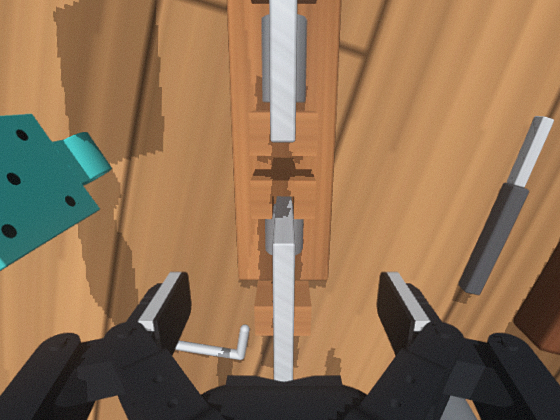

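The leaf is centred between the pads (column 284 against a pad midpoint of 283.5), so I close the gripper.

>>> {"api": "servo_tool", "payload": {"steps": [[[0,0,0],0],[[0,0,0],0],[[0,0,0],0],[[0,0,0],0],[[0,0,0],0],[[0,0,0],0],[[0,0,0],0],[[0,0,0],0]], "fingers": 0, "newtons": 80}}

```text
t: 5.1
position: [0.5285, 0.1294, 0.0937]
tcp_rot: [-1.334, 0.991, -0.991]
wrist_force: [-2.5, -0.3, 5.4]
grip_width: 0.007
```

>>> {"api": "servo_tool", "payload": {"steps": [[[0,-0.05,0],0],[[0,-0.05,0],0],[[0,-0.1,0],0],[[0,-0.15,0],0],[[0,-0.2,0],0],[[0,-0.2,0],0],[[0,-0.2,0],0],[[0,-0.15,0],0],[[0,0,0],0],[[0,0,0],0]]}}

```text
t: 6.35
position: [0.5281, 0.1294, 0.2578]
tcp_rot: [-1.334, 0.992, -0.991]
wrist_force: [-0.8, -1.2, -4.1]
grip_width: 0.0068
```

```bash
python3 - <<'E'
from h import *
d=snap('wrist','w5'); d=snap('scene','s5'); st=status.state();print(st['t'],st['position'],st['wrist_force'],st['grip_width'])
cv2.imwrite('pics/s5z.png',cv2.resize(d['frame'][130:330,230:470,::-1],None,fx=3,fy=3))
d,k,dy,R=rows([.556,-.1923,.255],.072); print(d,k,dy)
import scipy.optimize as so
p0=st['position'];N=9
def end(v):
    Rr=R.copy();p=p0.copy()
    for i in range(N):
        p=p+Rr@v*.15; Rr=Rr@Ro.from_rotvec([0,k/N*np.radians(60),0]).as_matrix()
    return p-[.556,-.1923,.255]
print(so.fsolve(end,d/N),k/N)
E
```

```text
6.45 [0.52820204 0.12939782 0.25743861] [-0.0475705   0.66033312 -3.44118049] 0.0070365188788380035
[ 2.10692877  0.01651909 -0.44126948] 0.21071756803604272 -12.64305408216256
[ 0.23825619  0.00183545 -0.02592398] 0.02341306311511586
```

View pics/w5.png

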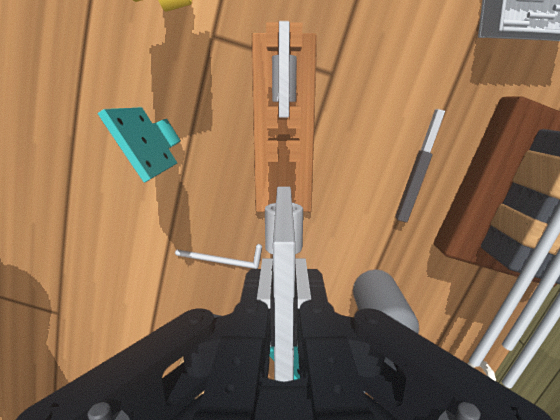

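View pics/s5z.png

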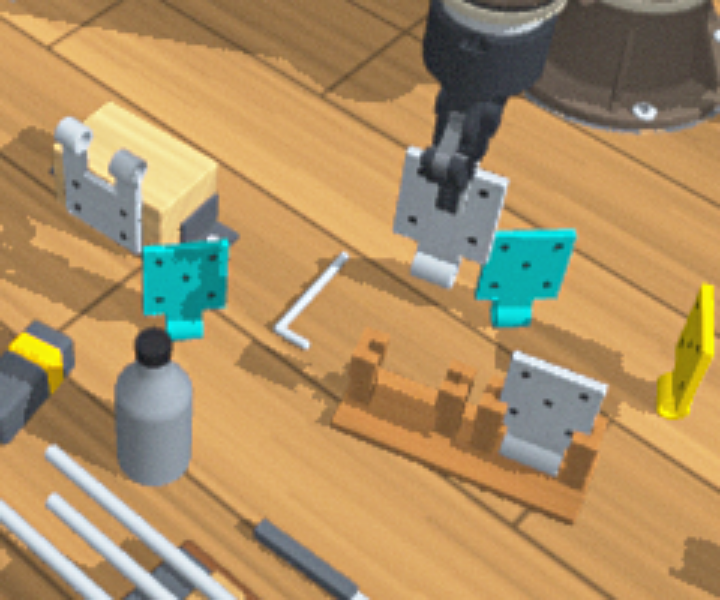

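Leaf held upright and the other leaf is undisturbed. I carry it over the jamb at height.

>>> {"api": "servo_tool", "payload": {"steps": [[[0.12,0,-0.013],0.012],[[0.238,0,-0.026],0.023],[[0.238,0,-0.026],0.023],[[0.238,0,-0.026],0.023],[[0.238,0,-0.026],0.023],[[0.238,0,-0.026],0.023],[[0.238,0,-0.026],0.023],[[0.238,0,-0.026],0.023],[[0.238,0,-0.026],0.023],[[0.118,0,-0.013],0.012],[[0,0,0],0],[[0,0,0],0],[[0,0,0],0]]}}

```text
t: 8.07
position: [0.5565, -0.191, 0.2585]
tcp_rot: [-1.244, 1.153, -1.153]
wrist_force: [-0.1, 0.3, -3.4]
grip_width: 0.0071
```

```bash
python3 - <<'E'
from h import *
d=snap('wrist','w6'); d=snap('scene','s6'); t=snap('top','t6');st=status.state();print(st['t'],st['position'],st['wrist_force'],st['grip_width'])
d_,k,dy,R=rows([.556,-.1923,.255],.072); print(d_,k,dy,R.round(4))
cv2.imwrite('pics/s6z.png',cv2.resize(d['frame'][110:220,220:330,::-1],None,fx=5.4,fy=5.4,interpolation=cv2.INTER_CUBIC))
cv2.imwrite('pics/t6z.png',cv2.resize(t['frame'][160:260,270:390,::-1],None,fx=6,fy=6,interpolation=cv2.INTER_CUBIC))
E
```

```text
8.225 [ 0.55655063 -0.19131622  0.25853986] [ 0.55615803  1.07035522 -2.42619125] 0.007062254034102963
[ 0.00625847  0.02359966 -0.00415853] 0.003659437815227238 -0.21956626891363426 [[ 7.580e-02  1.000e-04  9.971e-01]
 [-9.971e-01 -1.000e-04  7.580e-02]
 [ 1.000e-04 -1.000e+00  1.000e-04]]
```

View pics/w6.png

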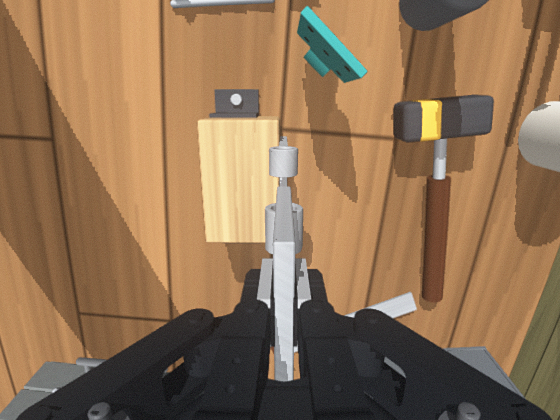

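View pics/s6z.png

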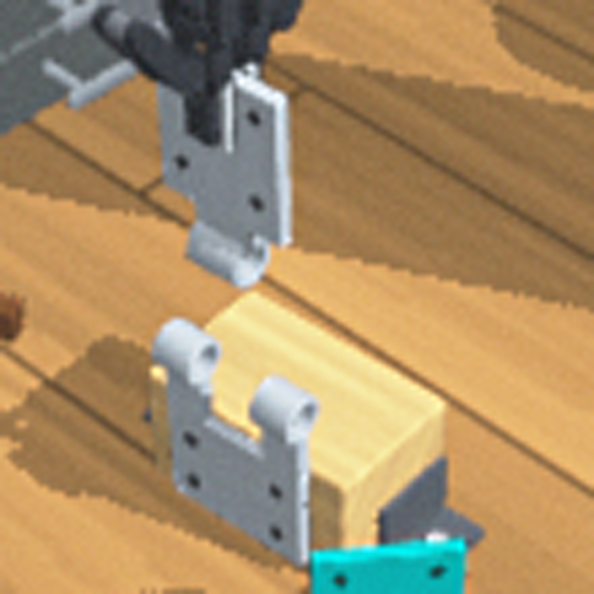

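View pics/t6z.png

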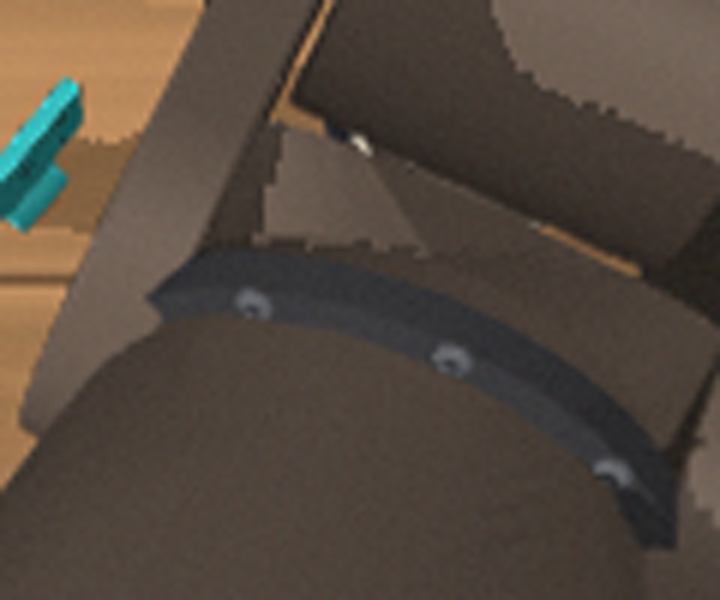

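>>> {"api": "servo_tool", "payload": {"steps": [[[0,0.1,-0.003],0.003],[[0,0.1,0],0],[[0,0.09,0],0],[[0,0,0],0],[[0,0,0],0]]}}

```text
t: 8.85
position: [0.5562, -0.1921, 0.2151]
tcp_rot: [-1.242, 1.156, -1.156]
wrist_force: [0.0, 0.2, -2.5]
grip_width: 0.0071
```

```bash
python3 - <<'E'
from h import *
w=snap('wrist','w7'); d=snap('scene','s7'); st=status.state();print(st['t'],st['position'],st['wrist_force'],rows([.556,-.1923,.255],.072)[2])
cv2.imwrite('pics/s7z.png',cv2.resize(d['frame'][120:215,225:315,::-1],None,fx=6.3,fy=6.3,interpolation=cv2.INTER_CUBIC))
cv2.imwrite('pics/w7z.png',cv2.resize(w['frame'][90:390,180:340,::-1],None,fx=2,fy=2,interpolation=cv2.INTER_CUBIC))
E
```

```text
8.95 [ 0.55624468 -0.19204371  0.21541563] [-0.86660743  0.39118067 -2.93180076] 0.013992952312480047
```

View pics/w7z.png

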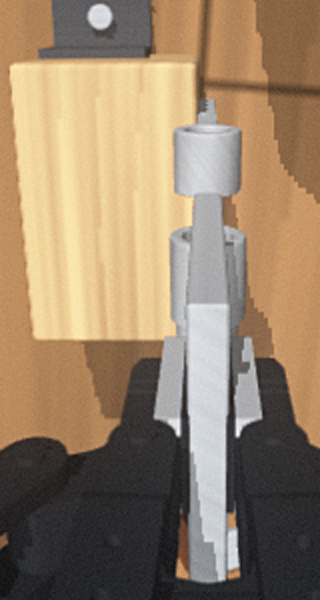

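View pics/s7z.png

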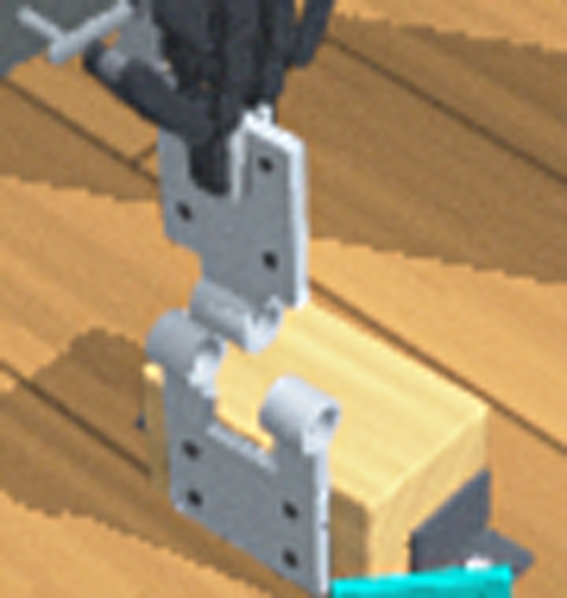

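```bash
cat > rel.py <<'E'
from h import *
def P(c,f,o): return (np.array(c,float)+.5)/f-.5+np.array(o)
J=np.array([.5560,-.1923]);ya=.072
ex=np.array([np.cos(ya),np.sin(ya),0]);ey=np.array([-np.sin(ya),np.cos(ya),0])
def jp(x,y,z): return np.array([*J,0])+ex*x/1000+ey*y/1000+[0,0,z/1000]
w=load('w7');s=load('s7');tcp=np.array([.5562,-.1921,.2152])
zb=149.5
def show(n,d,pred,obs,f,o): print(n,'pred',((proj(d,pred)[0]-o+.5)*f-.5).round(0),'obs',obs)
W=(w,);o=np.array([180,90])
show('fixed outer axis',w,jp(0,43,110),'(207.5,~)',2,o)
show('fixed outer top rim',w,jp(0,43,123),'(207,128)',2,o)
show('fixed inner top rim',w,jp(0,19,123),'(207,192)',2,o)
show('leaf end rim top',w,jp(0,15,zb+13),'',2,o)
show('leaf end axis',w,jp(0,15,zb),'(208,240)',2,o)
show('plate top +y',w,jp(0,35,zb+102),'(208,305)',2,o)
show('plate top -y',w,jp(0,-35,zb+102),'(209,580)',2,o)
show('block +y+x',w,jp(-4,65,75),'(195,60)',2,o)
show('block +y-x',w,jp(-84,65,75),'(11,66)',2,o)
show('block -y-x',w,jp(-84,-65,75),'(33,338)',2,o)
o=np.array([225,120]);f=6.3
show('hole43',s,jp(0,43,110),'(322,420)',f,o)
show('hole-19',s,jp(0,-19,110),'(207,362)',f,o)
show('leafhole',s,jp(0,15,zb),'(263,322)',f,o)
show('shoulder +y front',s,jp(4,35,zb+22),'(290,303)',f,o)
show('shoulder +y back',s,jp(-4,35,zb+22),'(306,300)',f,o)
show('shoulder -y front',s,jp(4,-35,zb+22),'(165,238)',f,o)
show('fixed plate br',s,jp(4,43,110),'',f,o)
for v in ([1,0,0],[0,1,0],[0,0,1]): print('px/mm scene',((proj(s,jp(v[0],15+v[1],zb+v[2]))-proj(s,jp(0,15,zb)))*f)[0].round(2),'wrist',((proj(w,jp(v[0],15+v[1],zb+v[2]))-proj(w,jp(0,15,zb)))*2)[0].round(2))
E
python3 rel.py
```

```text
fixed outer axis pred [207. 129.] obs (207.5,~)
fixed outer top rim pred [207. 135.] obs (207,128)
fixed inner top rim pred [207. 200.] obs (207,192)
leaf end rim top pred [207. 245.] obs 
leaf end axis pred [207. 232.] obs (208,240)
plate top +y pred [205. 302.] obs (208,305)
plate top -y pred [206. 604.] obs (209,580)
block +y+x pred [197.  63.] obs (195,60)
block +y-x pred [ 6. 65.] obs (11,66)
block -y-x pred [ 32. 344.] obs (33,338)
hole43 pred [325. 432.] obs (322,420)
hole-19 pred [211. 364.] obs (207,362)
leafhole pred [271. 330.] obs (263,322)
shoulder +y front pred [301. 316.] obs (290,303)
shoulder +y back pred [315. 305.] obs (306,300)
shoulder -y front pred [168. 239.] obs (165,238)
fixed plate br pred [319. 437.] obs 
px/mm scene [-1.66  1.33] wrist [ 3.02 -0.  ]
px/mm scene [1.9 1.1] wrist [-0.   -2.88]
px/mm scene [-0.06 -1.84] wrist [-0.01  0.93]
```

```bash
python3 - <<'E'
import cv2,numpy as np
w=cv2.imread('pics/w7.png');s=cv2.imread('pics/s7.png')
cv2.imwrite('pics/w7y.png',cv2.resize(w[145:265,250:320],None,fx=5,fy=5,interpolation=cv2.INTER_CUBIC))
cv2.imwrite('pics/s7y.png',cv2.resize(s[155:220,240:290],None,fx=9,fy=9,interpolation=cv2.INTER_CUBIC))
E
```

```text
(no output)
```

View pics/w7y.png

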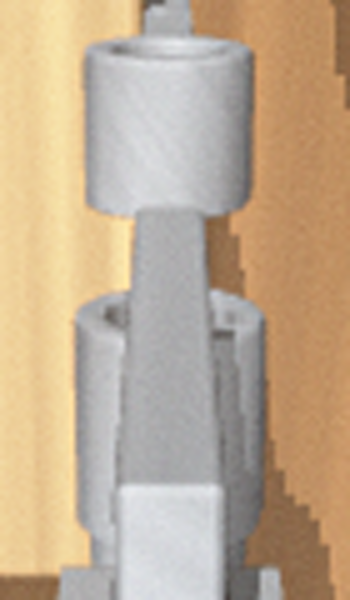

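View pics/s7y.png

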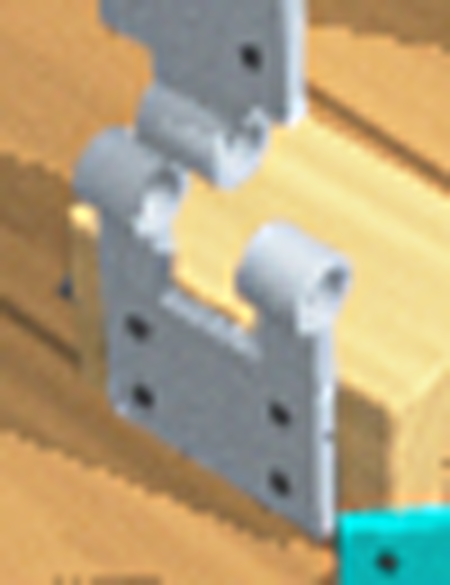

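Relative to the fixed knuckles the leaf is about 1.5 mm toward −y and about 0.4 mm toward +x, with height as expected. I'll correct and lower part way.

>>> {"api": "servo_tool", "payload": {"steps": [[[-0.011,0,-0.002],0],[[0,0.03,0],0],[[0,0.03,0],0],[[0,0.03,0],0],[[0,0.03,0],0],[[0,0,0],0],[[0,0,0],0]]}}

```text
t: 9.82
position: [0.5557, -0.1904, 0.197]
tcp_rot: [-1.242, 1.156, -1.156]
wrist_force: [-0.4, -0.0, -3.6]
grip_width: 0.0068
```

```bash
python3 - <<'E'
from h import *
w=snap('wrist','w8'); d=snap('scene','s8'); st=status.state();print(st['t'],st['position'],st['wrist_force'],rows([.556,-.1923,.255],.072)[2])
cv2.imwrite('pics/s8z.png',cv2.resize(d['frame'][150:220,240:290,::-1],None,fx=8.5,fy=8.5,interpolation=cv2.INTER_CUBIC))
cv2.imwrite('pics/w8z.png',cv2.resize(w['frame'][130:270,240:330,::-1],None,fx=4.2,fy=4.2,interpolation=cv2.INTER_CUBIC))
E
```

```text
9.925 [ 0.55568094 -0.19037383  0.19711145] [ 0.09772414  0.21807981 -3.86361963] 0.015954045429038367
```

View pics/w8z.png

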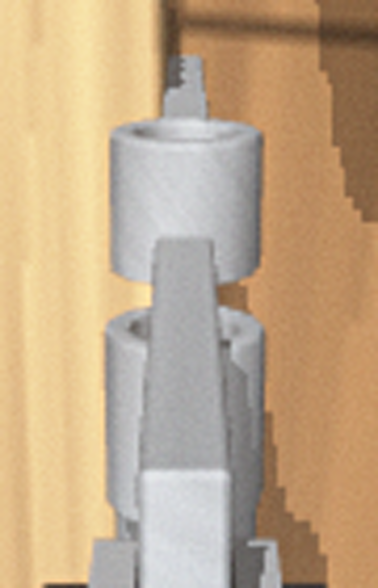

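View pics/s8z.png

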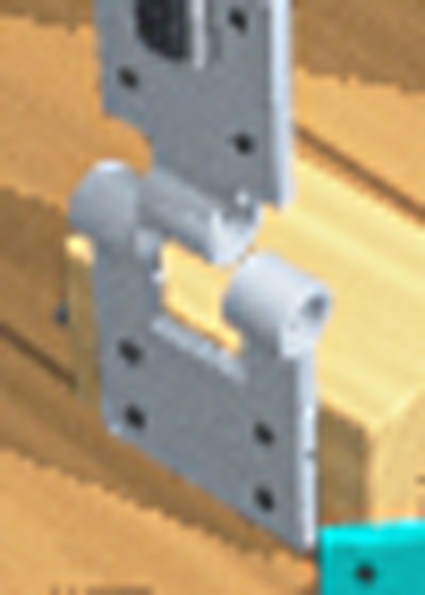

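```bash
python3 - <<'E'
from h import *
w=load('w8');s=load('s8')
J=np.array([.5560,-.1923]);ya=.072
ex=np.array([np.cos(ya),np.sin(ya),0]);ey=np.array([-np.sin(ya),np.cos(ya),0])
def jp(x,y,z): return np.array([*J,0])+ex*x/1000+ey*y/1000+[0,0,z/1000]
f=4.2;o=np.array([240,130])
for n,p,ob in [('fix outer bottom rim',jp(0,43,97),118),('fix outer top rim',jp(0,43,123),143),('fix inner top',jp(0,19,123),280),('leaf bottom rim',jp(0,15,118),307),('leaf top rim',jp(0,15,144),345),('plate top +y',jp(4,35,233),470)]:
    q=((proj(w,p)[0]-o+.5)*f-.5); g=((proj(w,p+ey*.001)-proj(w,p))[0]*f)
    print(n,q.round(0),'obs row',ob,'px/mm',g[1].round(1),'off y mm',((ob-q[1])/g[1]).round(1))
f=8.5;o=np.array([240,150])
for n,p in [('h43',jp(0,43,110)),('h15',jp(0,15,131)),('h-19',jp(0,-19,110))]: print(n,((proj(s,p)[0]-o+.5)*f-.5).round(0))
E
```

```text
fix outer bottom rim [185. 118.] obs row 118 px/mm -5.7 off y mm 0.1
fix outer top rim [185. 146.] obs row 143 px/mm -6.3 off y mm 0.4
fix inner top [185. 292.] obs row 280 px/mm -5.9 off y mm 2.0
leaf bottom rim [185. 306.] obs row 307 px/mm -5.7 off y mm -0.2
leaf top rim [185. 357.] obs row 345 px/mm -6.3 off y mm 1.9
plate top +y [232. 483.] obs row 470 px/mm -10.9 off y mm 1.2
h43 [312. 328.]
h15 [239. 235.]
h-19 [157. 236.]
```

Relative offsets are now under 1 mm and there is no contact force, so I lower the rest.

>>> {"api": "servo_tool", "payload": {"steps": [[[0,0.024,0],0],[[0,0.024,0],0],[[0,0.024,0],0],[[0,0.024,0],0],[[0,0.024,0],0],[[0,0.022,0],0],[[0,0,0],0],[[0,0,0],0],[[0,0,0],0]]}}

```text
t: 11.05
position: [0.5557, -0.1904, 0.1758]
tcp_rot: [-1.242, 1.156, -1.156]
wrist_force: [-0.6, -0.5, -3.2]
grip_width: 0.0072
```

```bash
python3 - <<'E'
from h import *
w=snap('wrist','w9'); d=snap('scene','s9'); st=status.state();print(st['t'],st['position'],st['wrist_force'],rows([.556,-.1923,.255],.072)[2],st['grip_width'])
cv2.imwrite('pics/s9z.png',cv2.resize(d['frame'][150:220,240:290,::-1],None,fx=8.5,fy=8.5,interpolation=cv2.INTER_CUBIC))
cv2.imwrite('pics/w9z.png',cv2.resize(w['frame'][130:270,240:330,::-1],None,fx=4.2,fy=4.2,interpolation=cv2.INTER_CUBIC))
E
```

```text
11.15 [ 0.5556364  -0.19035103  0.17577159] [ 0.49976332  0.11865934 -2.50570342] 0.01551545728917265 0.006890065783103835
```

View pics/w9z.png

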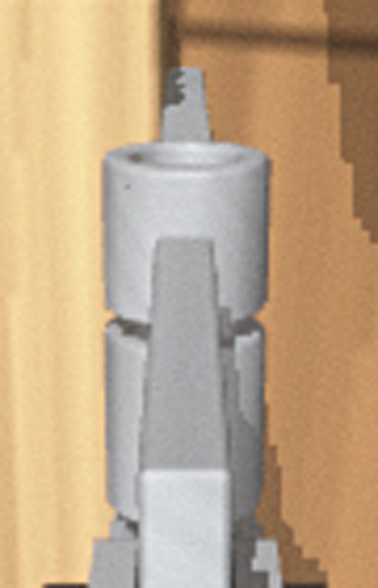

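View pics/s9z.png

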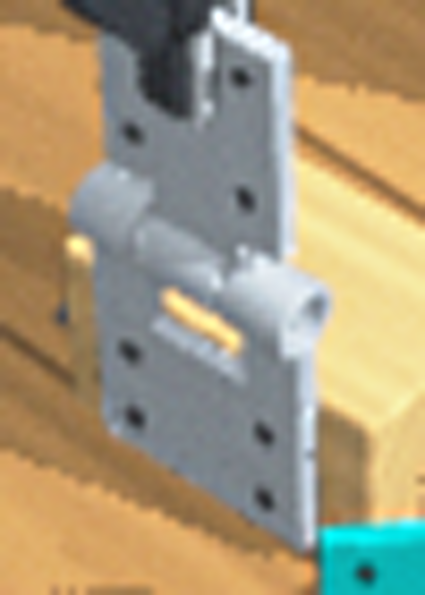

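```bash
python3 - <<'E'
from h import *
s=load('s9');w=load('w9')
J=np.array([.5560,-.1923]);ya=.072
ex=np.array([np.cos(ya),np.sin(ya),0]);ey=np.array([-np.sin(ya),np.cos(ya),0])
def jp(x,y,z): return np.array([*J,0])+ex*x/1000+ey*y/1000+[0,0,z/1000]
a=np.linspace(0,2*np.pi,721)
def width(y,z):
    q=proj(w,np.array([jp(13*np.cos(t),y,z+13*np.sin(t)) for t in a]))*4.2; return np.ptp(q[:,0])
print('wrist widths fixed 43,21',width(43,110),width(21,110),'leaf 13 at 107,110,113',[round(width(13,z),1) for z in(107,110,113)], 'leaf -10', width(-10,110))
f=16;x0,y0,W,H=244,163,40,35
im=cv2.resize(s['frame'][y0:y0+H,x0:x0+W,::-1],None,fx=f,fy=f,interpolation=cv2.INTER_CUBIC)
cv2.imwrite('pics/s9raw.png',im)
n=(proj(s,jp(0,43,110))-proj(s,jp(0,-43,110)))[0]; n=np.array([-n[1],n[0]])/np.linalg.norm(n)
def ext(y,z,sg):
    q=proj(s,np.array([jp(13*np.cos(t),y,z+13*np.sin(t)) for t in a])); return q[np.argmax(sg*(q@n))]
for sg in (1,-1):
    p,q=[((ext(y,110,sg)-[x0,y0]+.5)*f-.5).astype(int) for y in(-43,43)]
    cv2.line(im,tuple(map(int,p)),tuple(map(int,q)),(0,0,255),1)
cv2.imwrite('pics/s9o.png',im)
print('perp px per mm z',(proj(s,jp(0,0,111))-proj(s,jp(0,0,110)))[0]@n*f,'x',(proj(s,jp(1,0,110))-proj(s,jp(0,0,110)))[0]@n*f)
E
```

```text
wrist widths fixed 43,21 171.21585623782312 165.880736761633 leaf 13 at 107,110,113 [np.float64(161.9), np.float64(164.0), np.float64(166.1)] leaf -10 158.63438217043586
perp px per mm z -3.7352914824220873 x 4.964527497111077
```

View pics/s9o.png

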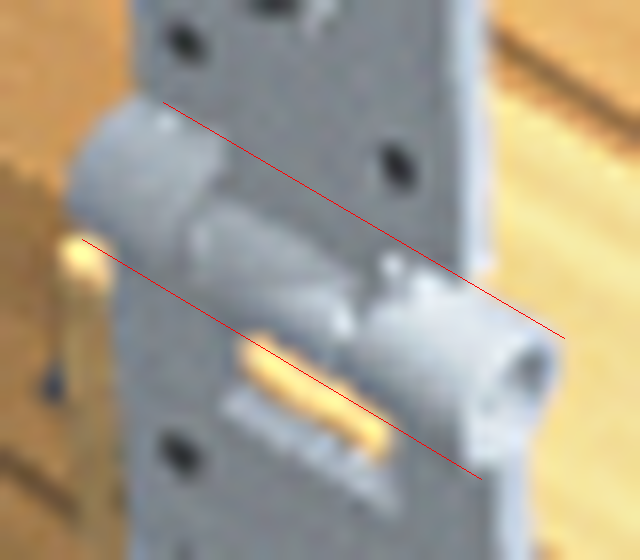

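The three knuckles line up in both views and the wrist force shows only the leaf's weight, so I hand the job in.

```bash
python3 - <<'E'
from workcell import status,sign_off
st=status.state();print(st['t'],st['wrist_force'],st['joint_vel'].round(4))
print(sign_off())
E
```

```text
11.15 [ 0.49976332  0.11865934 -2.50570342] [0.0007 0.0021 0.0022 0.0001 0.0012 0.0001]
the job is handed in; nothing more can be done
None
```

I took the short-knuckle leaf (the bay nearer the pin), lifted it 165 mm and lowered it between the fixed knuckles, and handed it in still gripped at 80 N. The job took about 11 s; the hand-in gives no verdict.

**Last checks that agreed:**
- **Across the leaf (x):** about 0.3 mm off in the wrist view.
- **Along the hole line (y):** most features in the wrist view put it within about 0.5 mm. It was measured about 20 mm higher, just before the final straight descent.
- **Hole-axis angle:** the gripper was about 0.02° off the yaw I had measured for the jamb. I did not measure the leaf's own yaw again once it was in place.
- **Contact:** the wrist force was only about the leaf's weight (2.5–3.5 N downward), with no sign of pressing on the jamb. The arm was at rest.

**Less certain:**
- **Height:** it comes mainly from arm position. The last scene view fits this only to about 1–2 mm, against a 3.5 mm tolerance.
- **Conflicting readings:** a few rim edges in the wrist view read up to 2 mm off along y. I took these as curved-edge effects. Absolute predictions in the scene view were also 1–2 pixels off, so I relied on the leaf's position relative to the fixed knuckles.

I did not touch the other leaf, the pin or the tools, though I did not measure them again at the end.

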